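# Push the soap and the dosing cup home into their bays

## Task

Tidy the worktop: push the soap bar along the surface into the wide bay, long side first, and push the dosing cup into the narrow bay, each until it rests squarely against the back of its bay. Only push with the fingers: do not lift or tip either of them, and leave the thread spool, the clothes peg and the tealight candle where they are.

Things in the scene. Friction and masses are not known exactly. Their poses are not given: they have to be found in the camera images.
- soap: pale pink bar of soap with rounded edges, loose, 48 (x) x 75 (y) x 20 (z) mm, about 0.1 kg; its underside is a little bowed, so it may lie tilted by 0.1 rad. Origin at the centre of its underside, long side along y. It starts in front of (on the robot's side of) the wide bay, long side within 0.35 rad of the bay's back; home, its centre lies about 24 mm in front of the back face
- cup: small pale grey-blue plastic dosing cup, open at the top, standing upright, loose, 30 to 40 g; 49 mm high, 63 mm across the rim, 48 mm across the base, about 56 mm across at 25 mm height; origin at the centre of its underside. It starts on the worktop in front of the narrow bay; home, its centre lies about 28 mm in front of the back face
- wide_bay: wider of two grey plastic U-shaped stops fixed to the worktop (left or right of the other): back bar and two cheeks, 25 mm high, no floor, 92 mm wide inside, walls 8 mm. Origin on the worktop, mid inner face of the back; x points from the open mouth into the back, y along the back. The cheeks run straight to x = -22 mm, then flare out, tips at x = -40 mm
- narrow_bay: the narrower of the two grey plastic three-sided stops, fixed to the worktop, the same in every way but 72 mm wide inside; origin and axes as for the wide bay
- spool: thread spool standing upright between the two lanes, red thread, 27 mm across and 34 mm high, loose; leave alone; origin at the centre of its underside
- clothes_peg: wooden clothes peg lying to the right of the work, 15 x 72 x 12 mm, loose; leave alone; origin at the centre of its underside
- candle: tealight candle, 38 mm across and 15 mm high, to the right of the work, loose; leave alone; origin at the centre of its underside
Mind the look-alikes: they are no part of the job. Leave any yellow look-alike of the narrow_bay alone. What is shaped like the soap but blue is not meant.

How it is judged (in metres and radians):
At the end, for the whole second after the job is handed in: the soap lies flat on the worktop between the cheeks of the wide bay, its long side within 6 mm of the back and parallel to it within 0.15 rad; the cup stands upright on the worktop between the cheeks of the narrow bay, within 6 mm of its back; both at rest (x of soap in the frame of wide_bay between -0.03 and -0.015 m and y of soap in the frame of wide_bay between -0.015 and 0.015 m and angle between the y axis of soap and the y axis of wide_bay, either way round below 0.15 rad and angle between soap's own z axis and vertical below 0.25 rad and height (world z) of soap below 0.006 m and x of cup in the frame of narrow_bay between -0.034 and -0.018 m and y of cup in the frame of narrow_bay between -0.015 and 0.015 m and angle between cup's own z axis and vertical below 0.1 rad and height (world z) of cup below 0.004 m and linear speed of each of soap, cup below 0.01 m/s); the robot touches nothing.
It fails at once if the soap is lifted more than 12 mm or tipped (height (world z) of soap above 0.012 m or angle between soap's own z axis and vertical above 0.5 rad).
It fails at once if the cup is lifted more than 12 mm or tipped (height (world z) of cup above 0.012 m or angle between cup's own z axis and vertical above 0.4 rad).
It fails at once if the spool, the peg or the candle is moved more than 15 mm (distance of any of spool, clothes_peg, candle from where it was at the start of the episode above 0.015 m).
It also fails if it takes over 54 s, if anything falls off the work surface, if the arm or the gripper's body presses on something with over 40 N, if the wrist force passes 120 N, or if a joint passes its speed limit or range.

## Robot

A 7-joint arm with a two-finger parallel gripper is mounted at the origin on the work surface; the furniture and walls round the work are solid. World frame = base frame: x ahead of the robot, y to its left, z up, the work surface at z = 0. Lengths are in mm, angles in rad, forces in N, time in s.
With the tool pointing down it reaches from about 400 to 875 mm from the base axis. Payload 19.3 kg.
Tool frame: the origin (TCP) lies at the very end of the fingers, on their centre line; the grasp point (between the pads) lies 19 mm behind it (r.hold_point_z is the distance from the TCP to the grasp point, in mm); z points along the fingers, y is the line along which they close (so a half turn about z gives the same grasp; the last joint's range is limited). The gripper opens to 85 mm and grips with 20 to 120 N. Pads are 22 mm wide; open, the fingers measure 114 mm over their backs; the gripper's body (76 mm by 85 mm) begins 54 mm behind the grasp point. The pads swing forward as they close: fully open they stand 13 mm farther back than shut.
Start: joints at [-1.211, 0.521, -0.036, 1.599, 0.021, 1.021, -0.113], TCP at [260.447, 568.139, 231.291] pointing down, gripper open.
Joint ranges: [-2.91, 2.91], [-0.3, 2.13], [-1.5, 1.42], [0.17, 2.43], [-1.26, 4.41], [0.16, 1.93], [-2.52, 2.52]. Speed limits (rad/s): [1.89, 1.89, 2.39, 2.39, 3.01, 3.01, 3.01].

## Interface

Orientations are given as a unit quaternion [x, y, z, w].
In Python, from station import r, optics, spotter gives the robot as it stands. The module is installed in compiled form; this text tells all that it offers.
- The arm moves only by the shell command python3 -m jog 'ROWS' [OPENING] [FORCE]. ROWS is JSON, a list of rows, each an object of numbers: "dx", "dy", "dz": the shift along the tool's x, y, z in mm; "ax", "ay", "az": the turn, a rotation vector about the tool's x, y, z in degrees. In form: [{"dx": .., "dy": .., "dz": .., "ax": .., "ay": .., "az": ..}, ...]. A call has 1 to 8 rows; each row shifts and turns the commanded pose from where the row before left it, along the tool's axes as they then stand; what a row does not reach is not made up. A row lasts 1/12 s, in which the tool goes at most 41.7 mm and 7.16 degrees, less where a joint would pass 70% of its speed; a pose out of reach is approached as far as the arm can. A call with a gripper value outside its range is refused whole. OPENING is the finger opening in mm, from 0 to 85.4, set as the call begins (- or left out, the last holds). The fingers move at their own pace and stop on an object; FORCE is the grip in N (left out, the last holds). Time passes only in rows, so rows that do not move let the fingers close. It gives the time, the measured TCP pose, the force, the opening and the grip force at its end, in the units of the state.
- r.read_state(): the state, without advancing time (a new reading comes with each control period).
- optics.grab_frame(name): name is "scene" or "top"; returns (picture, depth): 420x560x3 uint8, red, green, blue; 420x560 float32, mm along the optical axis (not along the pixel's ray), 0 where there is no reading.
- optics.camera_params(name): a dict with "fx", "fy", "cx", "cy" (pixels), "k1" (the pictures are not rectified: a ray, as slopes to the right and down, at radius r is drawn at 1 + k1 r^2 times it, then the intrinsics apply), "R" (3x3) and "t" (3): a world point X has camera coordinates R X + t. Camera axes: x right, y down, z forward; pixel columns grow to the right and rows downward; lengths in mm; the calibration is good to about 2 mm. A picture is of the moment at which its call begins. camera_params takes no time and is no camera call.
- r.close_job(): hands the job in; it is judged then, once.
Trained networks look in the newest picture that a camera, given by its name, has taken for a name from the list of things; names that differ only in an ending like _2 or _b are one class to them, and where a whole thing is asked for, a point or a joint stands for the part that bears it (a point fixed in the world has none). Each returns a list of dicts, best first, with "conf" (0 to 1); they miss things now and then, are a little off and sometimes report something else, mostly with a low value. They report only what shows in the picture. A call takes as long as a camera call. They do not tell look-alikes from the thing itself.
- spotter.spot_in(camera, label): "extent" ([left, top, right, bottom] in pixels, round what is visible of it).
- spotter.outline_of(camera, label): "region" (420x560 bool, what is visible of it) and "extent" ([left, top, right, bottom] in pixels, round what is visible of it).
- spotter.landmark_of(camera, label): "centre" ([column, row] in pixels: a listed point, or the origin of a listed thing).
The state is a dict: "time": time; "joint_positions": joint angles; "qvel": joint speeds; "joint_efforts": joint torques, N m; "position": TCP position; "orientation": TCP orientation; "wrist_force": force on the tool from outside, world axes, zero at the start; "ft_torque": the same for the moment, N m; "opening": finger opening in mm; "grip_force": force on a finger pad.
Only numpy, scipy, OpenCV 4.12 (cv2) and the standard library are available. Lean on these libraries where they do the work, as an engineer would, in place of code of your own. Each camera call takes 0.05 s, during which the arm holds its last target. There are 200 camera calls.

## Working session

There is one attempt and no reset: what is moved stays moved. The work goes in short steps, Python scripts to look and compute and a shell command to move; the robot and the scene stay as the last step left them, time stands still between calls to the robot, and variables do not carry over. Pictures are saved under pics/ and viewed, at most 10 in all, crops included, and the job is handed in when it is done.

```bash
mkdir -p pics; cat > h.py <<'E'
import numpy as np,cv2
from station import r,optics,spotter
def px2w(cam,u,v,z=0.0):
    p=optics.camera_params(cam);R=np.array(p["R"]);t=np.array(p["t"])
    K=np.array([[p["fx"],0,p["cx"]],[0,p["fy"],p["cy"]],[0,0,1]])
    a=np.array([(u-p["cx"])/p["fx"],(v-p["cy"])/p["fy"]]);s=a.copy()
    for _ in range(20): s=a/(1+p["k1"]*(s@s))
    d=R.T@np.array([s[0],s[1],1]);C=-R.T@t
    return C+d*(z-C[2])/d[2]
def save(cam,name):
    im,d=optics.grab_frame(cam);cv2.imwrite("pics/"+name,im[:,:,::-1]);return im,d
E
python3 - <<'E'
from h import *
for c in("top","scene"):
    im,d=save(c,c+"0.png")
    p=optics.camera_params(c);print(c,-np.array(p["R"]).T@np.array(p["t"]))
    for l in("soap","cup","wide_bay","narrow_bay","spool","clothes_peg","candle"):
        for o in spotter.spot_in(c,l)[:3]:
            e=o["extent"];print(l,round(o["conf"],2),np.round(e),np.round(px2w(c,(e[0]+e[2])/2,(e[1]+e[3])/2,10)))
s=r.read_state();print(s)
E
```

```text
top [315.27562745 -84.57487426 873.90721738]
soap 0.94 [292. 205. 324. 226.] [ 477. -167.   10.]
soap 0.88 [240. 233. 266. 270.] [404. -34.  10.]
cup 0.65 [202. 182. 229. 209.] [541.  45.  10.]
wide_bay 0.6 [272. 144. 328. 165.] [ 626. -160.   10.]
narrow_bay 0.97 [187. 142. 231. 174.] [634.  56.  10.]
narrow_bay 0.8 [277. 266. 325. 308.] [ 318. -137.   10.]
spool 0.59 [242. 168. 254. 182.] [584. -34.  10.]
clothes_peg 0.69 [344. 174. 354. 199.] [ 540. -268.   10.]
candle 0.55 [354. 215. 371. 234.] [ 447. -288.   10.]
scene [-74.93885664 437.43809208 511.26559516]
soap 0.72 [300. 202. 346. 228.] [ 470. -162.   10.]
soap 0.7 [273. 245. 323. 277.] [401. -35.  10.]
cup 0.69 [186. 212. 226. 256.] [557.  28.  10.]
narrow_bay 0.78 [355. 237. 398. 288.] [ 317. -124.   10.]
spool 0.86 [220. 199. 235. 226.] [589. -41.  10.]
spool 0.67 [321. 174. 358. 192.] [ 531. -273.   10.]
clothes_peg 0.61 [321. 178. 358. 194.] [ 523. -264.   10.]
candle 0.53 [365. 190. 387. 206.] [ 445. -279.   10.]
candle 0.32 [323. 176. 357. 193.] [ 526. -267.   10.]
{'time': 0.8, 'joint_positions': array([-1.21118194,  0.52138971, -0.03626975,  1.59948442,  0.02120826,
        1.02111194, -0.11277144]), 'qvel': array([ 5.73469956e-04,  6.77137547e-04, -1.25315771e-03,  8.53340777e-05,
        2.80698398e-04,  6.25897138e-04,  9.46126903e-04]), 'joint_efforts': array([-2.64737107e-03, -9.26782608e+01,  1.97828695e+00, -3.70246160e+01,
        1.83674408e-02,  1.88674392e-03,  1.96436889e-05]), 'position': array([260.47818181, 568.13185158, 231.30312458]), 'orientation': array([ 2.13274618e-01,  9.76992291e-01, -5.73493999e-06,  1.00280679e-05]), 'wrist_force': array([-0.21857579, -0.83582973, -0.31274375]), 'ft_torque': array([ 0.01843814,  0.05135613, -0.01827782]), 'grip_force': 0.0, 'opening': 85.30403306919384}
```

View pics/top0.png

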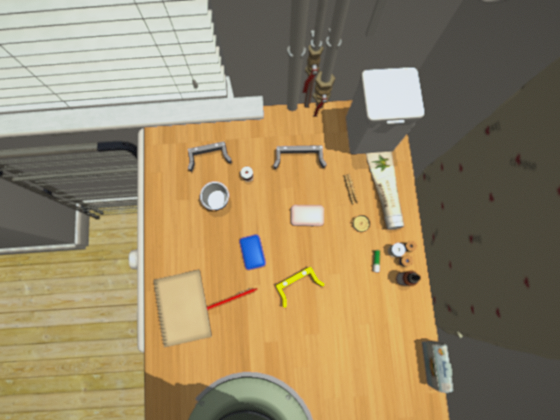

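View pics/scene0.png

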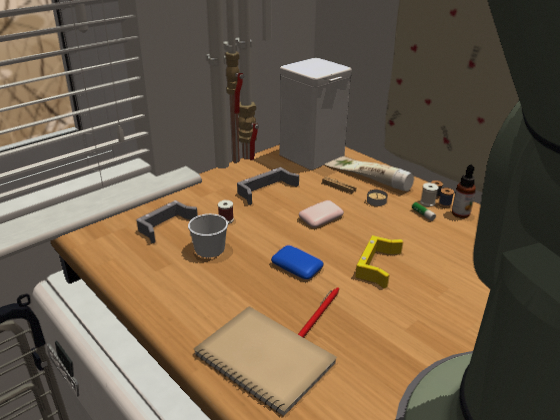

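Look-alikes: the soap candidates in the top picture are pink (308,216) and blue (253,252), and I choose pink. For the narrow bay they are grey (209,157) and yellow (300,287), and I choose grey. The wide bay is the grey one at (300,155), and the cup is at (215,196). Next I'll check with a crop and measure.

```bash
cat >> h.py <<'E'
from scipy.optimize import least_squares
def cloud(cam,d):
    p=optics.camera_params(cam);R=np.array(p["R"]);t=np.array(p["t"])
    K=np.array([[p["fx"],0,p["cx"]],[0,p["fy"],p["cy"]],[0,0,1]],float)
    v,u=np.mgrid[0:420,0:560]
    a=np.stack([(u-p["cx"])/p["fx"],(v-p["cy"])/p["fy"]],-1);s=a.copy()
    for _ in range(20): s=a/(1+p["k1"]*(s**2).sum(-1,keepdims=True))
    X=np.concatenate([s,np.ones((420,560,1))],-1)*d[...,None]
    return (X-t)@R
def segd(P,a,b):
    ab=b-a;tt=np.clip(((P-a)@ab)/(ab@ab),0,1);return np.linalg.norm(P-a-tt[:,None]*ab,axis=1)
def fitbay(P,W,x0):
    h=W/2+4
    def f(q):
        c,s=np.cos(q[2]),np.sin(q[2]);L=(P-q[:2])@np.array([[c,-s],[s,c]])
        pts=[(-40,-h-8),(-22,-h),(4,-h),(4,h),(-22,h),(-40,h+8)];pts=[np.array(p,float) for p in pts]
        return np.maximum(np.min([segd(L,pts[i],pts[i+1]) for i in range(5)],0)-3,0)+.1*np.min([segd(L,pts[i],pts[i+1]) for i in range(5)],0)
    o=least_squares(f,x0,loss="soft_l1",f_scale=2);return o.x,np.mean(np.abs(o.fun))
def box(X,x0,x1,y0,y1,z0,z1):
    return (X[...,0]>x0)&(X[...,0]<x1)&(X[...,1]>y0)&(X[...,1]<y1)&(X[...,2]>z0)&(X[...,2]<z1)
E
python3 - <<'E'
from h import *
im,d=save("top","t1.png");X=cloud("top",d)
m=box(X,330,700,-330,120,-20,8);print("table z",np.median(X[m][:,2]))
for n,W,b,x0 in(("wide",92,(570,680,-240,-80),(640,-160,0)),("narrow",72,(570,680,-15,125),(640,55,0))):
    m=box(X,*b,14,35);print(n,m.sum(),fitbay(X[m][:,:2],W,x0),np.median(X[m][:,2]))
m=box(X,430,530,-240,-90,12,30);P=X[m];print("soap",m.sum(),P.mean(0),cv2.minAreaRect(P[:,:2].astype(np.float32)))
hsv=cv2.cvtColor(im,cv2.COLOR_RGB2HSV)
o=spotter.outline_of("top","soap")[0];v,u=np.nonzero(o["region"]);Q=np.array([px2w("top",a,b,12)[:2] for a,b in zip(u,v)]);print(np.mean(u),cv2.minAreaRect(Q.astype(np.float32)),Q.mean(0),np.linalg.eigh(np.cov(Q.T)))
m=box(X,480,600,-15,110,38,60);P=X[m];print("cup",m.sum(),P.mean(0),cv2.minEnclosingCircle(P[:,:2].astype(np.float32)))
for l in("cup","spool","candle","clothes_peg"):
    o=spotter.outline_of("top",l)[0];v,u=np.nonzero(o["region"]);z=dict(cup=49,spool=34,candle=15,clothes_peg=12)[l]
    Q=np.array([px2w("top",a,b,z)[:2] for a,b in zip(u,v)]);print(l,cv2.minAreaRect(Q.astype(np.float32)),Q.mean(0))
cv2.imwrite("pics/crop1.png",cv2.resize(im[130:300,170:380,::-1],None,fx=3.5,fy=3.5,interpolation=cv2.INTER_CUBIC))
E
```

```text
table z 0.536019135248546
wide 414 (array([ 6.32711866e+02, -1.58727948e+02, -4.95550010e-02]), np.float64(0.945388303285122)) 25.175287692315862
narrow 362 (array([6.51106160e+02, 5.84944482e+01, 1.34471190e-01]), np.float64(0.9245262028842809)) 25.242016226543562
soap 635 [ 478.27817745 -164.41688078   18.04220042] ((478.34808349609375, -163.8384246826172), (73.55492401123047, 46.7523078918457), 85.71327209472656)
252.10798122065728 ((403.0263977050781, -33.372596740722656), (72.38964080810547, 46.67074966430664), 11.068889617919922) [403.19933475 -33.12140834] EighResult(eigenvalues=array([168.09815279, 427.28484229]), eigenvectors=array([[ 0.15955378, -0.98718924],
       [-0.98718924, -0.15955378]]))
cup 180 [537.49495921  44.02676139  47.01418839] ((531.6387939453125, 41.2017936706543), 31.908416748046875)
cup ((531.91552734375, 40.88726806640625), (60.51707458496094, 59.67063903808594), 85.84295654296875) [531.26208047  40.22070563]
spool ((579.9478759765625, -32.0599250793457), (25.28022003173828, 33.65536117553711), 86.65898132324219) [580.13682564 -32.96458341]
candle ((449.5416259765625, -284.9326171875), (38.55109786987305, 40.798274993896484), 22.041461944580078) [ 449.74321893 -285.07901979]
clothes_peg ((535.0213012695312, -271.66900634765625), (71.16226196289062, 18.190570831298828), 10.015620231628418) [ 535.48289511 -271.50919369]
```

View pics/crop1.png

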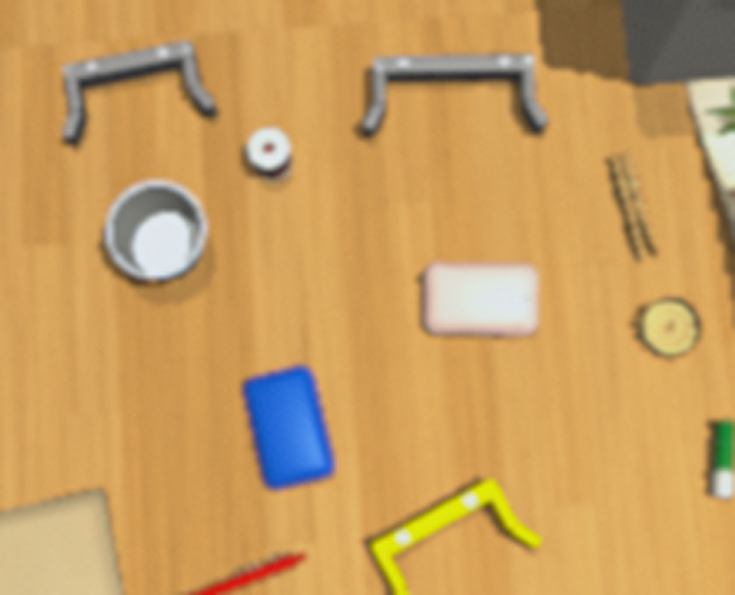

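The crop shows pink soap at crop (480,298), i.e. image (307,215), and plain grey bays at crop (130,60) and (452,65). The choice holds. Rotating the tool and travelling toward the cup first.

```bash
cat >> h.py <<'E'
from scipy.spatial.transform import Rotation as Ro
BAY=dict(n=(651.1,58.5,.134),w=(632.7,-158.7,-.05))
def tobay(b,x,y):
    a,c,q=BAY[b];return np.array([a+x*np.cos(q)-y*np.sin(q),c+x*np.sin(q)+y*np.cos(q)])
def inbay(b,p):
    a,c,q=BAY[b];d=np.array(p[:2])-[a,c];return np.array([d[0]*np.cos(q)+d[1]*np.sin(q),-d[0]*np.sin(q)+d[1]*np.cos(q)])
def todo(b,x,y,z,tilt):  # remaining: shift in present tool axes, turn in tool axes (deg)
    s=r.read_state();R=Ro.from_quat(s["orientation"]);q=BAY[b][2]
    T=Ro.from_matrix(np.array([[-np.cos(q),-np.sin(q),0],[-np.sin(q),np.cos(q),0],[0,0,-1]]).T)*Ro.from_euler("y",tilt,degrees=True)
    D=np.append(tobay(b,x,y),z)-s["position"]
    print("t",round(s["time"],2),"inbay",inbay(b,s["position"]).round(1),"z",round(s["position"][2],1),"F",s["wrist_force"].round(1),"op",round(s["opening"],1))
    print("shift now",R.inv().apply(D).round(1),"shift after turn",T.inv().apply(D).round(1),"turn",np.degrees((R.inv()*T).as_rotvec()).round(1))
E
python3 -m jog '[{"az":-6.5},{"az":-6.5},{"az":-6.5},{"az":-6.5},{"az":-6.3},{"dx":-9,"dy":-37},{"dx":-9,"dy":-37},{"dx":-9,"dy":-37}]' 40 && python3 -m jog '[{"dx":-9,"dy":-37},{"dx":-9,"dy":-37},{"dx":-9,"dy":-37},{"dx":-9,"dy":-37},{"dx":-9,"dy":-37},{"dx":-9,"dy":-37},{"dx":-9,"dy":-37},{"dx":-9,"dy":-37}]'; python3 -c "
from h import *
todo('n',-190,-1,100,-20)"
```

```text
t 1.1 inbay [-319.1  557.3] z 231.3 F [-0.8  0.5 -0.6] op 85.3
shift now [-407.4 -402.9  131.3] shift after turn [ -76.4 -558.3  167.5] turn [ -5.6 -19.5 -32. ]invalid input at $[0]: expected keys dx, dy, dz, ax, ay, az
```

```bash
python3 -m jog '[{"dx":0,"dy":0,"dz":0,"ax":0,"ay":0,"az":-6.5},{"dx":0,"dy":0,"dz":0,"ax":0,"ay":0,"az":-6.5},{"dx":0,"dy":0,"dz":0,"ax":0,"ay":0,"az":-6.5},{"dx":0,"dy":0,"dz":0,"ax":0,"ay":0,"az":-6.5},{"dx":0,"dy":0,"dz":0,"ax":0,"ay":0,"az":-6.3},{"dx":-9,"dy":-37,"dz":0,"ax":0,"ay":0,"az":0},{"dx":-9,"dy":-37,"dz":0,"ax":0,"ay":0,"az":0},{"dx":-9,"dy":-37,"dz":0,"ax":0,"ay":0,"az":0}]' 40 && python3 -m jog '[{"dx":-9,"dy":-37,"dz":0,"ax":0,"ay":0,"az":0},{"dx":-9,"dy":-37,"dz":0,"ax":0,"ay":0,"az":0},{"dx":-9,"dy":-37,"dz":0,"ax":0,"ay":0,"az":0},{"dx":-9,"dy":-37,"dz":0,"ax":0,"ay":0,"az":0},{"dx":-9,"dy":-37,"dz":0,"ax":0,"ay":0,"az":0},{"dx":-9,"dy":-37,"dz":0,"ax":0,"ay":0,"az":0},{"dx":-9,"dy":-37,"dz":0,"ax":0,"ay":0,"az":0},{"dx":-9,"dy":-37,"dz":0,"ax":0,"ay":0,"az":0}]'; python3 -c "
from h import *
todo('n',-190,-1,100,-20)"
```

```text
time: 1.77
position: [302.2, 460.3, 231.0]
orientation: [-0.067, 0.998, -0.0, -0.0]
wrist_force: [0.5, 0.4, -0.2]
opening: 40.2
grip_force: 0.0
time: 2.43
position: [413.3, 176.2, 231.6]
orientation: [-0.067, 0.998, 0.0, 0.0]
wrist_force: [1.1, 0.2, 0.3]
opening: 40.3
grip_force: 0.0
t 2.43 inbay [-220.   148.5] z 231.6 F [1.1 0.2 0.3] op 40.3
shift now [ -29.9 -149.5  131.6] shift after turn [  16.9 -149.5  133.9] turn [  0. -20.  -0.]
```

```bash
python3 -m jog '[{"dx":-7,"dy":-37,"dz":20,"ax":0,"ay":0,"az":0},{"dx":-7,"dy":-37,"dz":20,"ax":0,"ay":0,"az":0},{"dx":-7,"dy":-37,"dz":20,"ax":0,"ay":0,"az":0},{"dx":-7,"dy":-37,"dz":20,"ax":0,"ay":0,"az":0},{"dx":0,"dy":0,"dz":0,"ax":0,"ay":-6.7,"az":0},{"dx":0,"dy":0,"dz":0,"ax":0,"ay":-6.7,"az":0},{"dx":0,"dy":0,"dz":0,"ax":0,"ay":-6.6,"az":0},{"dx":0,"dy":0,"dz":0,"ax":0,"ay":0,"az":0}]'; python3 -c "
from h import *
todo('n',-190,-1,12,-20)"
```

```text
time: 3.1
position: [458.1, 34.2, 152.0]
orientation: [-0.064, 0.986, 0.005, 0.155]
wrist_force: [0.0, 0.1, 0.3]
opening: 40.3
grip_force: 0.0
t 3.1 inbay [-194.5    1.7] z 152.0 F [0.  0.1 0.3] op 40.3
shift now [ 38.5  -1.2 134.8] shift after turn [ 43.6  -2.7 133.1] turn [-0.6 -2.2 -0.1]
```

```bash
python3 -m jog '[{"dx":9,"dy":-1,"dz":27,"ax":0,"ay":0,"az":0},{"dx":9,"dy":-1,"dz":27,"ax":0,"ay":0,"az":0},{"dx":9,"dy":0,"dz":27,"ax":0,"ay":0,"az":0},{"dx":8,"dy":0,"dz":25,"ax":0,"ay":0,"az":0},{"dx":6,"dy":0,"dz":20,"ax":0,"ay":0,"az":0},{"dx":0,"dy":0,"dz":0,"ax":0,"ay":0,"az":0},{"dx":0,"dy":0,"dz":0,"ax":0,"ay":0,"az":0}]'; python3 -c "
from h import *
todo('n',-190,-1,12,-20)
im,d=save('scene','s2.png')
cv2.imwrite('pics/s2c.png',cv2.resize(im[140:300,120:330,::-1],None,fx=3.5,fy=3.5,interpolation=cv2.INTER_CUBIC))"
```

```text
time: 3.68
position: [461.3, 22.4, 100.8]
orientation: [-0.063, 0.986, -0.012, 0.151]
wrist_force: [0.5, -0.0, 0.4]
opening: 40.2
grip_force: 0.0
t 3.68 inbay [-192.9  -10.4] z 100.8 F [ 0.5 -0.   0.4] op 40.2
shift now [23.5 13.2 85.1] shift after turn [27.6  9.4 84.4] turn [-2.5 -2.8  0. ]
```

View pics/s2c.png

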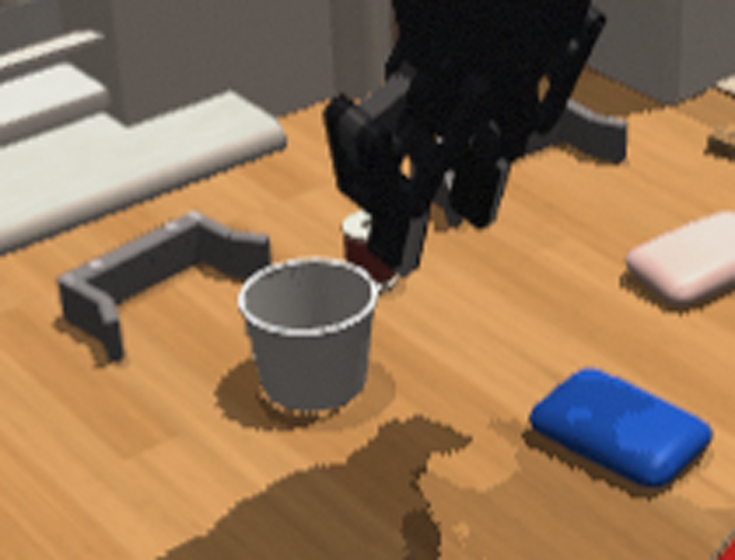

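The picture shows the gripper high behind the cup rim; cup (310,340 in crop) and spool are untouched. The arm stopped short, so I'm checking the joints.

```bash
python3 -c "
from h import *
print(r.read_state()['joint_positions'].round(3), r.read_state()['orientation'].round(3))
todo('n',-172,-1,100,-13)"
```

```text
[-0.073  0.407 -0.19   2.365  1.085  0.169  0.404] [-0.063  0.986 -0.012  0.151]
t 3.73 inbay [-192.8  -10.3] z 101.2 F [-0.4 -0.5  0.5] op 39.8
shift now [-19.6   9.6   6.9] shift after turn [-20.1   9.3   5.8] turn [-2.5  4.3 -0.1]
```

```bash
python3 -m jog '[{"dx":-10,"dy":5,"dz":3,"ax":-1.2,"ay":2.7,"az":0},{"dx":-10,"dy":5,"dz":3,"ax":-1.3,"ay":2.7,"az":0},{"dx":0,"dy":0,"dz":0,"ax":0,"ay":0,"az":0},{"dx":0,"dy":0,"dz":0,"ax":0,"ay":0,"az":0}]' 20; python3 -c "
from h import *
print(r.read_state()['joint_positions'].round(3))
todo('n',-172,-1,12,-12)"
```

```text
time: 4.07
position: [478.4, 30.5, 100.3]
orientation: [-0.063, 0.991, 0.001, 0.115]
wrist_force: [0.2, -1.1, 0.1]
opening: 20.0
grip_force: 0.0
[ 0.15   0.459 -0.446  2.256  0.788  0.325  0.732]
t 4.07 inbay [-174.9   -4.6] z 100.3 F [ 0.2 -1.1  0.1] op 20.0
shift now [17.3  4.8 86.5] shift after turn [15.5  3.6 87. ] turn [-0.8  1.2 -0.3]
```

```bash
python3 -m jog '[{"dx":4,"dy":2,"dz":22,"ax":-0.8,"ay":1,"az":-0.3},{"dx":4,"dy":2,"dz":22,"ax":0,"ay":0,"az":0},{"dx":4,"dy":0,"dz":22,"ax":0,"ay":0,"az":0},{"dx":4,"dy":0,"dz":20,"ax":0,"ay":0,"az":0},{"dx":0,"dy":0,"dz":0,"ax":0,"ay":0,"az":0},{"dx":0,"dy":0,"dz":0,"ax":0,"ay":0,"az":0}]'; python3 -c "
from h import *
print(r.read_state()['joint_positions'].round(3))
todo('n',-152,-1,12,-12)"
```

```text
time: 4.57
position: [479.4, 34.7, 23.1]
orientation: [-0.068, 0.992, 0.005, 0.105]
wrist_force: [1.7, 0.1, 0.9]
opening: 20.0
grip_force: 0.0
[-0.014  0.621 -0.247  2.272  1.273  0.167  0.255]
t 4.57 inbay [-173.3   -0.7] z 23.1 F [1.7 0.1 0.9] op 20.0
shift now [-18.5  -0.3  15.3] shift after turn [-18.6  -0.3  15.3] turn [-0.2  0.1  0.2]
```

```bash
python3 -m jog '[{"dx":-5,"dy":0,"dz":2,"ax":0,"ay":0,"az":0},{"dx":-5,"dy":0,"dz":2,"ax":0,"ay":0,"az":0},{"dx":-4,"dy":0,"dz":3,"ax":0,"ay":0,"az":0},{"dx":-4,"dy":0,"dz":3,"ax":0,"ay":0,"az":0},{"dx":-4,"dy":0,"dz":2,"ax":0,"ay":0,"az":0},{"dx":-4,"dy":0,"dz":1,"ax":0,"ay":0,"az":0},{"dx":0,"dy":0,"dz":0,"ax":0,"ay":0,"az":0}]'; python3 -c "
from h import *
print(r.read_state()['joint_positions'].round(3))
todo('n',-65,-1,14,-12)
im,d=save('scene','s3.png')
cv2.imwrite('pics/s3c.png',cv2.resize(im[140:300,120:330,::-1],None,fx=3.5,fy=3.5,interpolation=cv2.INTER_CUBIC))"
```

```text
time: 5.15
position: [508.7, 38.2, 15.8]
orientation: [-0.068, 0.992, 0.006, 0.106]
wrist_force: [-0.0, -0.4, 0.3]
opening: 19.7
grip_force: 0.0
[ 0.042  0.664 -0.314  2.199  1.18   0.223  0.37 ]
t 5.15 inbay [-143.8   -1.1] z 15.8 F [-0.  -0.4  0.3] op 19.7
shift now [-76.6   0.   18.5] shift after turn [-76.7   0.1  18.2] turn [-0.2  0.2  0.1]
```

View pics/s3c.png

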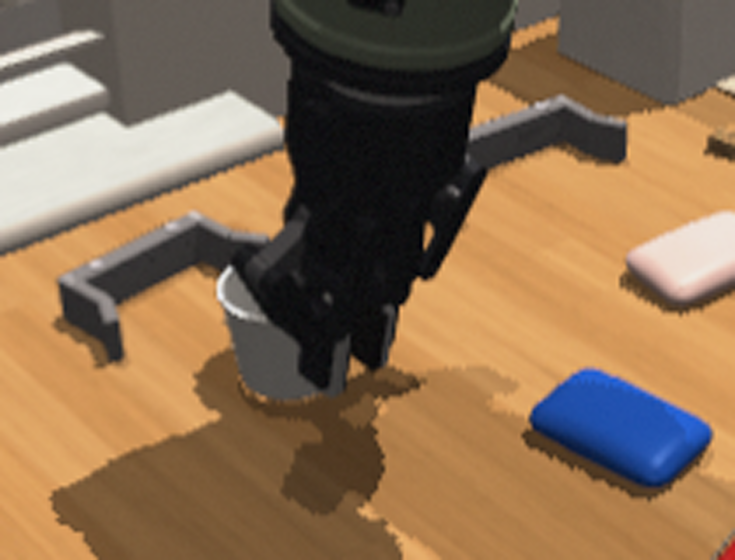

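The cup (285,335 in crop) is upright and being pushed by the low fingertips. Continuing.

```bash
python3 -m jog '[{"dx":-8,"dy":0,"dz":2,"ax":0,"ay":0,"az":0},{"dx":-8,"dy":0,"dz":2,"ax":0,"ay":0,"az":0},{"dx":-8,"dy":0,"dz":1.5,"ax":0,"ay":0,"az":0},{"dx":-8,"dy":0,"dz":1.5,"ax":0,"ay":0,"az":0},{"dx":-8,"dy":0,"dz":1.5,"ax":0,"ay":0,"az":0},{"dx":-8,"dy":0,"dz":1.5,"ax":0,"ay":0,"az":0},{"dx":-7,"dy":0,"dz":1.5,"ax":0,"ay":0,"az":0},{"dx":0,"dy":0,"dz":0,"ax":0,"ay":0,"az":0}]'; cat >> h.py <<'E'
def cup(im,d):
    X=cloud("top",d);m=box(X,480,690,-15,125,42,56);P=X[m][:,:2];
    f=least_squares(lambda q:np.linalg.norm(P-q[:2],axis=1)-30.5,[np.median(P[:,0]),np.median(P[:,1])],loss="soft_l1",f_scale=1.5)
    print("cup rim",m.sum(),f.x.round(1),inbay("n",f.x).round(1),"res",np.abs(f.fun).mean().round(2),"z",X[m][:,2].mean().round(1),X[m][:,2].std().round(1))
E
python3 -c "
from h import *
todo('n',-65,-1,14,-12)
im,d=save('top','t3.png');cup(im,d)
im0=cv2.imread('pics/t1.png')
for l in ('cup',):
  for o in spotter.spot_in('top',l)[:2]: print(o)
cv2.imwrite('pics/t3c.png',cv2.resize(im[130:240,170:350,::-1],None,fx=4,fy=4,interpolation=cv2.INTER_CUBIC))"
```

```text
time: 5.87
position: [564.8, 45.8, 16.1]
orientation: [-0.067, 0.992, 0.006, 0.106]
wrist_force: [-1.2, 0.2, -0.0]
opening: 20.1
grip_force: 0.0
t 5.87 inbay [-87.2  -1. ] z 16.1 F [-1.2  0.2 -0. ] op 20.1
shift now [-21.3  -0.    6.8] shift after turn [-21.3   0.    6.7] turn [-0.2  0.2  0.1]
  return _methods._mean(a, axis=axis, dtype=dtype,
  ret = ret.dtype.type(ret / rcount)
Traceback (most recent call last):
  File "h.py", line 46, in cup
    f=least_squares(lambda q:np.linalg.norm(P-q[:2],axis=1)-30.5,[np.median(P[:,0]),np.median(P[:,1])],loss="soft_l1",f_scale=1.5)
ValueError: Initial guess is outside of provided bounds
```

```bash
python3 -m jog '[{"dx":-5,"dy":0,"dz":1.3,"ax":0,"ay":0,"az":0},{"dx":-5,"dy":0,"dz":1.3,"ax":0,"ay":0,"az":0},{"dx":-4,"dy":0,"dz":1,"ax":0,"ay":0,"az":0},{"dx":0,"dy":0,"dz":0,"ax":0,"ay":0,"az":0}]'
python3 - <<'E'
from h import *
todo('n',-65,-1,14,-12)
im,d=save('scene','s4.png');X=cloud('scene',d)
o=spotter.outline_of('scene','cup');print(o[0]['conf'],o[0]['extent'])
m=o[0]['region']&box(X,480,700,-15,125,42,56);P=X[m];print(m.sum())
f=least_squares(lambda q:np.linalg.norm(P[:,:2]-q,axis=1)-30.5,tobay('n',-40,0),loss="soft_l1",f_scale=1.5)
print(f.x.round(1),inbay('n',f.x).round(1),np.abs(f.fun).mean(),"rim near back max x",[inbay('n',p)[0] for p in P[np.argsort(-P[:,0])[:3]]])
m=box(X,560,680,-15,125,20,30)&~o[0]['region'];Q=np.array([inbay('n',p) for p in X[m]]);Q=Q[(Q[:,0]>-10)];print("bay top x range",np.percentile(Q[:,0],[2,10,50,90,98]).round(1))
cv2.imwrite('pics/s4c.png',cv2.resize(im[150:290,110:290,::-1],None,fx=4,fy=4,interpolation=cv2.INTER_CUBIC))
E
```

```text
time: 6.25
position: [578.8, 47.9, 15.5]
orientation: [-0.068, 0.992, 0.006, 0.106]
wrist_force: [0.5, -0.3, -0.0]
opening: 20.3
grip_force: 0.0
t 6.25 inbay [-73.1  -0.9] z 15.5 F [ 0.5 -0.3 -0. ] op 20.3
shift now [-7.6 -0.1  3.2] shift after turn [-7.6 -0.1  3.2] turn [-0.2  0.2  0.1]
0.91 [153.2, 204.9, 181.5, 236.4]
73
[614.5  52.5] [-37.   -1.1] 0.969685588908546 rim near back max x [np.float64(-8.029778512627727), np.float64(-8.764262388817226), np.float64(-9.34367644919747)]
bay top x range [-8.9 -3.7  1.2  6.8  8.9]
```

View pics/s4c.png

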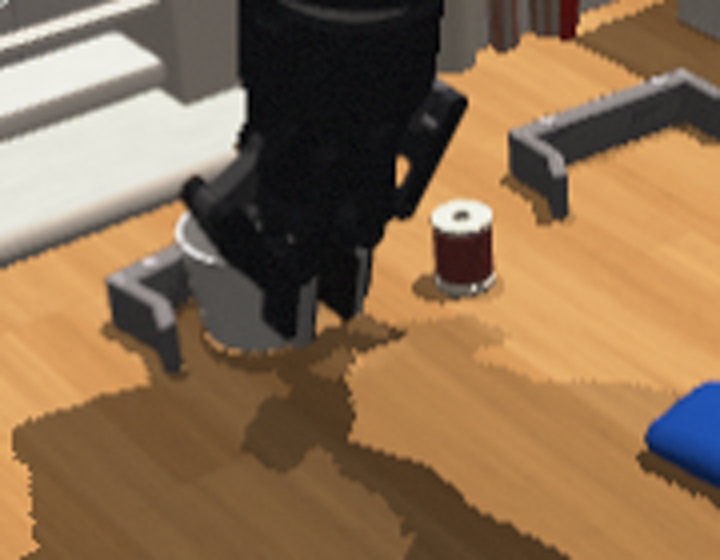

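The cup is upright inside the mouth at about x = -37. Final small push to contact.

```bash
python3 -m jog '[{"dx":-3,"dy":0,"dz":0.8,"ax":0,"ay":0,"az":0},{"dx":-2,"dy":0,"dz":0.5,"ax":0,"ay":0,"az":0},{"dx":-1.5,"dy":0,"dz":0.4,"ax":0,"ay":0,"az":0},{"dx":-1,"dy":0,"dz":0.3,"ax":0,"ay":0,"az":0},{"dx":0,"dy":0,"dz":0,"ax":0,"ay":0,"az":0}]'; cat > c.py <<'E'
from h import *
todo('n',-65,-1,14,-12)
im,d=save('scene','s5.png');X=cloud('scene',d)
o=spotter.outline_of('scene','cup')
m=o[0]['region']&box(X,480,700,-15,125,42,56);P=X[m]
f=least_squares(lambda q:np.linalg.norm(P[:,:2]-q,axis=1)-30.5,tobay('n',-40,0),loss="soft_l1",f_scale=1.5)
print(m.sum(),f.x.round(1),inbay('n',f.x).round(1),np.abs(f.fun).mean())
E
python3 c.py
```

```text
time: 6.77
position: [585.9, 48.7, 15.1]
orientation: [-0.068, 0.992, 0.006, 0.106]
wrist_force: [-0.6, 0.0, 0.0]
opening: 19.9
grip_force: 0.0
t 6.77 inbay [-65.9  -1. ] z 15.1 F [-0.6  0.   0. ] op 19.9
shift now [-0.7 -0.   1.3] shift after turn [-0.7 -0.   1.3] turn [-0.2  0.2  0.1]
60 [620.5  53.9] [-31.   -0.5] 1.0969360030260769
```

```bash
python3 -m jog '[{"dx":-1,"dy":0,"dz":0.2,"ax":0,"ay":0,"az":0},{"dx":-1,"dy":0,"dz":0.2,"ax":0,"ay":0,"az":0},{"dx":-1,"dy":0,"dz":0.2,"ax":0,"ay":0,"az":0},{"dx":0,"dy":0,"dz":0,"ax":0,"ay":0,"az":0}]'; python3 c.py; python3 -m jog '[{"dx":-1,"dy":0,"dz":0.2,"ax":0,"ay":0,"az":0},{"dx":0,"dy":0,"dz":0,"ax":0,"ay":0,"az":0}]'; python3 c.py
```

```text
time: 7.2
position: [587.7, 48.8, 14.8]
orientation: [-0.068, 0.992, 0.005, 0.105]
wrist_force: [-7.1, -1.0, 3.7]
opening: 19.5
grip_force: 3.8
t 7.2 inbay [-64.1  -1.1] z 14.8 F [-7.1 -1.   3.7] op 19.5
shift now [1.  0.1 0.6] shift after turn [1.  0.1 0.6] turn [-0.2  0.1  0.1]
51 [621.2  53.7] [-30.3  -0.7] 1.1615018401421249
time: 7.47
position: [587.9, 48.8, 14.5]
orientation: [-0.068, 0.992, 0.005, 0.104]
wrist_force: [-12.8, -1.0, 5.2]
opening: 20.2
grip_force: 6.5
t 7.47 inbay [-63.9  -1.1] z 14.5 F [-12.8  -1.    5.2] op 20.2
shift now [1.2 0.1 0.3] shift after turn [1.2 0.1 0.3] turn [-0.2 -0.   0.2]
53 [622.   53.6] [-29.5  -0.9] 1.0757584719995
```

Firm contact at the back (13 N). Retreating straight back, then up.

```bash
python3 -m jog '[{"dx":4,"dy":0,"dz":-0.8,"ax":0,"ay":0,"az":0},{"dx":10,"dy":0,"dz":-2,"ax":0,"ay":0,"az":0},{"dx":20,"dy":0,"dz":-4,"ax":0,"ay":0,"az":0},{"dx":20,"dy":0,"dz":-4,"ax":0,"ay":0,"az":0},{"dx":-4,"dy":0,"dz":-30,"ax":0,"ay":0,"az":0},{"dx":-4,"dy":0,"dz":-35,"ax":0,"ay":0,"az":0},{"dx":-4,"dy":0,"dz":-35,"ax":0,"ay":0,"az":0},{"dx":-4,"dy":0,"dz":-35,"ax":0,"ay":0,"az":0}]' 40; python3 -c "
from h import *
todo('w',-210,-12.7,140,0)
print(r.read_state()['joint_positions'].round(3))"
```

```text
time: 8.23
position: [521.6, 40.9, 151.2]
orientation: [-0.068, 0.992, 0.006, 0.105]
wrist_force: [1.7, -2.0, 1.2]
opening: 40.3
grip_force: 0.0
t 8.23 inbay [-120.9  193.8] z 151.2 F [ 1.7 -2.   1.2] op 40.3
shift now [ 125.6 -186.3  -15. ] shift after turn [  89.1 -206.5   11.2] turn [ 1.  12.1 10.7]
[ 0.379  0.474 -0.743  2.089  0.671  0.575  0.887]
```

```bash
python3 -m jog '[{"dx":0,"dy":0,"dz":0,"ax":0.5,"ay":4,"az":3.6},{"dx":0,"dy":0,"dz":0,"ax":0.5,"ay":4,"az":3.6},{"dx":0,"dy":0,"dz":0,"ax":0,"ay":4,"az":3.5},{"dx":12,"dy":-34,"dz":0,"ax":0,"ay":0,"az":0},{"dx":15,"dy":-34,"dz":0,"ax":0,"ay":0,"az":0},{"dx":15,"dy":-34,"dz":0,"ax":0,"ay":0,"az":0},{"dx":15,"dy":-34,"dz":0,"ax":0,"ay":0,"az":0},{"dx":15,"dy":-34,"dz":0,"ax":0,"ay":0,"az":0}]'; python3 -m jog '[{"dx":15,"dy":-34,"dz":2,"ax":0,"ay":0,"az":0},{"dx":0,"dy":0,"dz":0,"ax":0,"ay":0,"az":0},{"dx":0,"dy":0,"dz":0,"ax":0,"ay":0,"az":0}]';python3 -c "
from h import *
todo('w',-210,-12.7,6,0)
im,d=save('top','t6.png');cup(im,d);X=cloud('top',d)
m=box(X,430,530,-240,-90,12,26);P=X[m]
if m.sum()>50:
  q=cv2.minAreaRect(P[:,:2].astype(np.float32));print('soap',m.sum(),q,inbay('w',q[0]))
print(r.read_state()['joint_positions'].round(3))"
```

```text
time: 8.9
position: [440.7, -126.9, 149.6]
orientation: [0.026, 1.0, -0.0, 0.002]
wrist_force: [0.8, -0.9, -0.3]
opening: 39.7
grip_force: 0.0
time: 9.15
position: [424.1, -160.6, 147.5]
orientation: [0.028, 1.0, -0.001, 0.002]
wrist_force: [0.4, 1.1, -0.1]
opening: 39.9
grip_force: 0.0
t 9.15 inbay [-208.2  -12.3] z 147.5 F [ 0.4  1.1 -0.1] op 39.9
shift now [  2.2  -0.3 141.5] shift after turn [  1.8  -0.4 141.5] turn [-0.1  0.2 -0.4]
cup rim 162 [622.3  53.3] [-29.2  -1.4] res 1.18 z 48.3 2.8
[ 0.822  0.468 -0.758  2.09   0.471  0.753  1.284]
```

```bash
python3 -m jog '[{"dx":0,"dy":0,"dz":28,"ax":0,"ay":0,"az":0},{"dx":0,"dy":0,"dz":30,"ax":0,"ay":0,"az":0},{"dx":0,"dy":0,"dz":30,"ax":0,"ay":0,"az":0},{"dx":0,"dy":0,"dz":28,"ax":0,"ay":0,"az":0},{"dx":0,"dy":0,"dz":16,"ax":0,"ay":0,"az":0},{"dx":0,"dy":0,"dz":7,"ax":0,"ay":0,"az":0},{"dx":0,"dy":0,"dz":0,"ax":0,"ay":0,"az":0},{"dx":0,"dy":0,"dz":0,"ax":0,"ay":0,"az":0}]';python3 -c "
from h import *
todo('w',-190,-12.7,6,0)
print(r.read_state()['joint_positions'].round(3))"
```

```text
time: 9.87
position: [426.1, -158.0, 9.1]
orientation: [0.025, 1.0, -0.0, 0.002]
wrist_force: [-0.6, 0.5, 0.6]
opening: 40.0
grip_force: 0.0
t 9.87 inbay [-206.4   -9.6] z 9.1 F [-0.6  0.5  0.6] op 40.0
shift now [-16.4  -3.1   3.1] shift after turn [-16.4  -3.1   3.1] turn [-0.   0.2 -0. ]
[ 0.615  0.702 -0.509  2.161  0.783  0.463  1.006]
```

```bash
python3 -m jog '[{"dx":-10,"dy":-3,"dz":2,"ax":0,"ay":0,"az":0},{"dx":-7,"dy":0,"dz":0,"ax":0,"ay":0,"az":0},{"dx":-8,"dy":1,"dz":0,"ax":0,"ay":0,"az":0},{"dx":-10,"dy":1.2,"dz":0,"ax":0,"ay":0,"az":0},{"dx":-10,"dy":1.2,"dz":0,"ax":0,"ay":0,"az":0},{"dx":-10,"dy":1.2,"dz":0,"ax":0,"ay":0,"az":0},{"dx":-8,"dy":1,"dz":0,"ax":0,"ay":0,"az":0},{"dx":0,"dy":0,"dz":0,"ax":0,"ay":0,"az":0}]'; cat > s.py <<'E'
from h import *
import sys
todo('w',-59,0,7,0)
im,d=save('scene',sys.argv[1]);X=cloud('scene',d)
for o in spotter.outline_of('scene','soap')[:2]:
    m=o['region'];c=im[m].mean(0)
    if c[2]>c[0]: continue
    k=m&box(X,430,640,-240,-80,13,30);P=np.array([inbay('w',p) for p in X[k]],np.float32)
    print('soap',k.sum(),cv2.minAreaRect(P),'median',np.median(P,0))
cv2.imwrite('pics/c'+sys.argv[1],cv2.resize(im[140:280,210:390,::-1],None,fx=4,fy=4,interpolation=cv2.INTER_CUBIC))
E
python3 s.py s7.png
```

```text
time: 10.53
position: [490.7, -158.9, 7.0]
orientation: [0.026, 1.0, -0.0, 0.003]
wrist_force: [0.3, 0.1, 0.1]
opening: 39.8
grip_force: 0.0
t 10.53 inbay [-141.8   -7.3] z 7.0 F [0.3 0.1 0.1] op 39.8
shift now [-82.8   7.4   0.5] shift after turn [-82.8   7.3   0. ] turn [ 0.   0.3 -0.1]
soap 212 ((-113.92878723144531, -1.9950141906738281), (68.55811309814453, 39.62946319580078), 77.76185607910156) median [-111.725716   14.889011]
```

View pics/cs7.png

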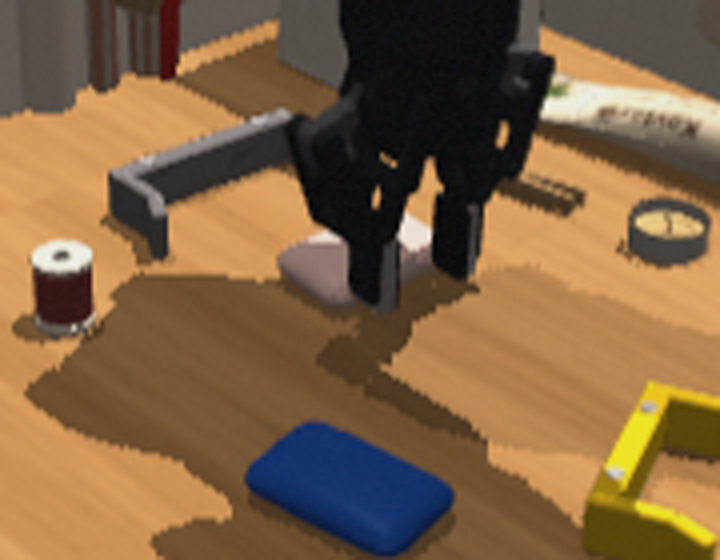

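```bash
cat > f.py <<'E'
from h import *
im,d=optics.grab_frame('scene');X=cloud('scene',d)
hsv=cv2.cvtColor(im,cv2.COLOR_RGB2HSV)
for o in spotter.outline_of('scene','soap'):
    m=o['region'];c=im[m].mean(0)
    if c[2]>c[0]: continue
    k=m&box(X,430,640,-240,-80,3,30)&(hsv[...,2]>70);P=np.array([inbay('w',p) for p in X[k]])
    def f(q):
        c,s=np.cos(q[2]),np.sin(q[2]);L=(P-q[:2])@np.array([[c,-s],[s,c]]);e=np.abs(L)-[24,37.5]
        return np.maximum(e,0).sum(1)
    # visible edges: side faces (z<13) lie on the rim; pull them to the boundary
    z=X[k][:,2];S=P[z<14]
    def g(q):
        c,s=np.cos(q[2]),np.sin(q[2]);L=(S-q[:2])@np.array([[c,-s],[s,c]]);e=np.abs(L)-[23.5,37]
        return e.max(1)
    q=least_squares(lambda q:np.concatenate([f(q),g(q)]),[-105,-5,0],loss="soft_l1",f_scale=1.5);print(len(P),len(S),'soap bay x,y,yaw',q.x.round(3),np.abs(q.fun).mean().round(2), 'zmax',np.percentile(z,95).round(1))
    h=cv2.convexHull(P[z>14].astype(np.float32))[:,0];print(h[::max(1,len(h)//10)].round(0).tolist())
E
python3 f.py
```

```text
368 162 soap bay x,y,yaw [-1.06626e+02 -7.22300e+00 -8.00000e-03] 0.66 zmax 18.8
[[-88.0, 26.0], [-91.0, 28.0], [-96.0, 30.0], [-107.0, 30.0], [-117.0, 29.0], [-136.0, 24.0], [-130.0, -22.0], [-128.0, -30.0], [-119.0, -39.0], [-106.0, -41.0], [-90.0, 4.0]]
```

The soap is square to the bay (yaw -0.01), at y = -7. I'll continue diagonally.

```bash
python3 -m jog '[{"dx":-9,"dy":0.9,"dz":0,"ax":0,"ay":0,"az":0},{"dx":-10,"dy":1,"dz":0,"ax":0,"ay":0,"az":0},{"dx":-10,"dy":1,"dz":0,"ax":0,"ay":0,"az":0},{"dx":-10,"dy":1,"dz":0,"ax":0,"ay":0,"az":0},{"dx":-10,"dy":1,"dz":0,"ax":0,"ay":0,"az":0},{"dx":-9,"dy":0.8,"dz":0,"ax":0,"ay":0,"az":0},{"dx":-5,"dy":0.4,"dz":0,"ax":0,"ay":0,"az":0},{"dx":0,"dy":0,"dz":0,"ax":0,"ay":0,"az":0}]'; sed -i 's/\[-105,-5,0\]/[-45,-2,0]/' f.py; python3 f.py; python3 s.py s8.png
```

```text
time: 11.4
position: [553.0, -156.3, 6.9]
orientation: [0.026, 1.0, -0.0, 0.002]
wrist_force: [-0.3, -0.2, -0.0]
opening: 40.0
grip_force: 0.0
345 142 soap bay x,y,yaw [-4.457e+01 -9.200e-01  3.100e-02] 0.61 zmax 18.9
[[-24.0, 23.0], [-30.0, 35.0], [-33.0, 37.0], [-53.0, 36.0], [-76.0, 33.0], [-68.0, -21.0], [-55.0, -30.0], [-51.0, -31.0], [-38.0, -32.0], [-36.0, -29.0]]
t 11.5 inbay [-81.1  -1.9] z 6.8 F [-0.8 -1.1 -0.5] op 40.0
shift now [-22.1   2.   -0.1] shift after turn [-22.1   1.9  -0.2] turn [-0.   0.2 -0.1]
soap 220 ((-47.69394302368164, 2.2545623779296875), (40.313720703125, 71.13829803466797), 2.617807626724243) median [-49.244987  18.071554]
soap 260 ((-14.602197647094727, 5.911308288574219), (45.58766174316406, 115.51433563232422), 4.485506534576416) median [-3.114258 36.669655]
```

Well placed. Straight final push, slower near the end.

```bash
python3 -m jog '[{"dx":-5,"dy":0,"dz":0,"ax":0,"ay":0,"az":0},{"dx":-5,"dy":0,"dz":0,"ax":0,"ay":0,"az":0},{"dx":-4,"dy":0,"dz":0,"ax":0,"ay":0,"az":0},{"dx":-3,"dy":0,"dz":0,"ax":0,"ay":0,"az":0},{"dx":-2,"dy":0,"dz":0,"ax":0,"ay":0,"az":0},{"dx":-1,"dy":0,"dz":0,"ax":0,"ay":0,"az":0},{"dx":0,"dy":0,"dz":0,"ax":0,"ay":0,"az":0}]'; sed -i 's/\[-45,-2,0\]/[-26,-2,0]/' f.py; python3 f.py; python3 -c "
from h import *
todo('w',-59,0,7,0)"
```

```text
time: 12.18
position: [571.8, -157.6, 6.9]
orientation: [0.026, 1.0, -0.0, 0.002]
wrist_force: [0.3, 0.6, 0.3]
opening: 40.1
grip_force: 0.0
341 156 soap bay x,y,yaw [-25.826  -0.219   0.027] 0.74 zmax 19.0
[[-10.0, 12.0], [-11.0, 23.0], [-12.0, 31.0], [-13.0, 34.0], [-16.0, 38.0], [-33.0, 37.0], [-55.0, 30.0], [-47.0, -20.0], [-46.0, -23.0], [-42.0, -26.0], [-36.0, -29.0], [-28.0, -31.0], [-25.0, -30.0], [-21.0, -29.0], [-10.0, 10.0]]
t 12.28 inbay [-61.1  -2. ] z 7.0 F [-0.9  0.2  0.8] op 40.3
shift now [-2.1  2.  -0. ] shift after turn [-2.1  2.  -0. ] turn [-0.   0.2 -0.1]
```

```bash
python3 -m jog '[{"dx":-1,"dy":0,"dz":0,"ax":0,"ay":0,"az":0},{"dx":-1,"dy":0,"dz":0,"ax":0,"ay":0,"az":0},{"dx":-1,"dy":0,"dz":0,"ax":0,"ay":0,"az":0},{"dx":0,"dy":0,"dz":0,"ax":0,"ay":0,"az":0}]'; python3 -m jog '[{"dx":-1,"dy":0,"dz":0,"ax":0,"ay":0,"az":0},{"dx":0,"dy":0,"dz":0,"ax":0,"ay":0,"az":0}]'; python3 f.py
```

```text
time: 12.62
position: [573.9, -157.8, 6.8]
orientation: [0.026, 1.0, -0.0, 0.001]
wrist_force: [-5.2, 1.1, 3.0]
opening: 40.1
grip_force: 3.0
time: 12.78
position: [574.1, -157.7, 6.7]
orientation: [0.026, 1.0, -0.0, 0.0]
wrist_force: [-10.1, 1.4, 6.5]
opening: 40.4
grip_force: 6.1
358 159 soap bay x,y,yaw [-25.058  -0.637   0.028] 0.83 zmax 19.2
[[-2.0, 6.0], [-5.0, 28.0], [-8.0, 32.0], [-12.0, 35.0], [-27.0, 37.0], [-37.0, 35.0], [-52.0, 33.0], [-49.0, -8.0], [-47.0, -17.0], [-44.0, -22.0], [-36.0, -28.0], [-31.0, -32.0], [-21.0, -33.0], [-12.0, -30.0]]
```

Seated against the back (10 N). Retreat, lift clear, and check from the top.

```bash
python3 -m jog '[{"dx":4,"dy":0,"dz":0,"ax":0,"ay":0,"az":0},{"dx":10,"dy":0,"dz":0,"ax":0,"ay":0,"az":0},{"dx":20,"dy":0,"dz":0,"ax":0,"ay":0,"az":0},{"dx":25,"dy":0,"dz":-5,"ax":0,"ay":0,"az":0},{"dx":10,"dy":0,"dz":-35,"ax":0,"ay":0,"az":0},{"dx":20,"dy":0,"dz":-35,"ax":0,"ay":0,"az":0},{"dx":20,"dy":0,"dz":-35,"ax":0,"ay":0,"az":0},{"dx":20,"dy":0,"dz":-35,"ax":0,"ay":0,"az":0}]'; python3 -m jog '[{"dx":5,"dy":38,"dz":0,"ax":0,"ay":0,"az":0},{"dx":5,"dy":38,"dz":0,"ax":0,"ay":0,"az":0},{"dx":0,"dy":38,"dz":0,"ax":0,"ay":0,"az":0},{"dx":0,"dy":38,"dz":0,"ax":0,"ay":0,"az":0},{"dx":0,"dy":0,"dz":0,"ax":0,"ay":0,"az":0},{"dx":0,"dy":0,"dz":0,"ax":0,"ay":0,"az":0}]'; python3 - <<'E'
from h import *
im,d=save('top','t9.png');cup(im,d);X=cloud('top',d)
h=cv2.cvtColor(im,cv2.COLOR_RGB2HSV)
o=[o for o in spotter.outline_of('top','soap') if im[o['region']].mean(0)[0]>im[o['region']].mean(0)[2]]
for q in o:
    m=q['region']&box(X,500,660,-230,-90,12,26);P=np.array([inbay('w',p) for p in X[m]],np.float32)
    if len(P)>9: print('soap',len(P),cv2.minAreaRect(P),X[m][:,2].mean())
for l,z in(("spool",34),("candle",15),("clothes_peg",12)):
    o=spotter.outline_of("top",l)
    if o: v,u=np.nonzero(o[0]["region"]);print(l,np.mean([px2w("top",a,b,z)[:2] for a,b in zip(u,v)],0))
cv2.imwrite('pics/t9c.png',cv2.resize(im[120:260,170:380,::-1],None,fx=3.5,fy=3.5,interpolation=cv2.INTER_CUBIC))
E
```

```text
time: 13.55
position: [445.2, -150.7, 152.8]
orientation: [0.026, 1.0, -0.0, 0.002]
wrist_force: [0.6, 0.2, 0.5]
opening: 39.9
grip_force: 0.0
time: 14.05
position: [444.5, 3.3, 151.8]
orientation: [0.024, 1.0, -0.0, 0.002]
wrist_force: [0.3, 0.6, 0.4]
opening: 39.9
grip_force: 0.0
  return _methods._mean(a, axis=axis, dtype=dtype,
  ret = ret.dtype.type(ret / rcount)
Traceback (most recent call last):
  File "h.py", line 46, in cup
    f=least_squares(lambda q:np.linalg.norm(P-q[:2],axis=1)-30.5,[np.median(P[:,0]),np.median(P[:,1])],loss="soft_l1",f_scale=1.5)
ValueError: Initial guess is outside of provided bounds
```

The arm hides the cup from here, and it was already confirmed at -29 after I let go. I'll check the soap in this view.

```bash
python3 - <<'E'
from h import *
im,d=save('top','t10.png');X=cloud('top',d)
for q in spotter.outline_of('top','soap'):
    c=im[q['region']].mean(0)
    m=q['region']&box(X,500,660,-230,-90,12,26);P=np.array([inbay('w',p) for p in X[m]],np.float32)
    if len(P)>9: print('soap',c,len(P),cv2.minAreaRect(P),X[m][:,2].mean())
for l,z in(("spool",34),("candle",15),("clothes_peg",12)):
    o=spotter.outline_of("top",l)
    if o: v,u=np.nonzero(o[0]["region"]);print(l,np.mean([px2w("top",a,b,z)[:2] for a,b in zip(u,v)],0))
im2,d2=optics.grab_frame('scene')
a=cv2.resize(im[120:260,170:380],(420,280));b=cv2.resize(im2[150:270,130:310],(420,280))
cv2.imwrite('pics/t10c.png',np.vstack([a,b])[:,:,::-1])
E
```

```text
soap [227.05840708 219.24778761 210.15929204] 545 ((-24.329769134521484, 0.15540313720703125), (68.53483581542969, 47.88241958618164), 89.10661315917969) 18.593271961317797
candle [ 449.85721572 -285.90407572]
clothes_peg [ 534.82056402 -271.04240052]
```

View pics/t10c.png

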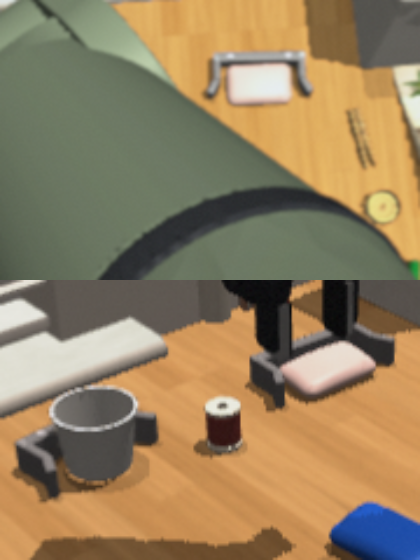

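The upper half (top camera) shows the soap square against the wide bay's back at (260,83). The lower half (scene camera) shows the cup upright in the narrow bay at (95,435) and the spool standing at (223,425). Handing in.

```bash
python3 -c "
from station import r
print(r.close_job())"
```

```text
the job is handed in; nothing more can be done
None
```

I pushed the soap and the cup home against the backs of the wide and narrow bays and handed the job in at about 14 s: by camera the soap is at x ≈ -24 mm and square, the cup at x ≈ -29 mm and upright, the peg and candle within 1 mm of their start and the spool by eye still in place; the hand-in returned no verdict.

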